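Comb from the back of the hook

ROBOT

A 7-joint arm with a two-finger parallel gripper is mounted at the origin on a cart in front of the work surface, level with it; the furniture and walls round the work are solid. World frame = base frame: x ahead of the robot, y to its left, z up, the work surface at z = 0. Lengths are in m, angles in degrees, forces in N, time in s.
With the tool pointing down it reaches from about 0.425 to 0.875 m from the base axis. Payload 4.7 kg.
Tool frame: the origin (TCP) lies between the finger pads; the fingertips stand 11 mm ahead of it and the grasp point (between the pads) lies 8 mm behind it (env.tcp_to_tips is the distance from the TCP to the fingertips, in m); z points along the fingers, y is the line along which they close (so a half turn about z gives the same grasp; the last joint's range is limited). The gripper opens to 87 mm and grips with 3 to 60 N. Pads are 19 mm wide; open, the fingers measure 117 mm over their backs; the gripper's body (75 mm by 190 mm) begins 51 mm behind the grasp point.
Start: joints at [72.428, 18.392, -4.016, 83.108, 1.295, 78.541, -3.26], TCP at [0.205, -0.617, 0.234] pointing down, gripper open.
Joint ranges: [-163.93, 163.93], [-17.29, 119.83], [-79.2, 71.16], [3.27, 140.29], [-89.18, 269.18], [5.43, 117.66], [-154.24, 154.24]. Speed limits (degrees/s): [147.25, 147.25, 180, 180, 180, 180, 180].

INTERFACE

Orientations are given as [roll, pitch, yaw] about the fixed x, y, z axes, in that order (R = Rz(yaw) Ry(pitch) Rx(roll)).
In Python, from cell import env, viewer gives the robot as it stands.
- The arm moves only by the tool step_arm, never from a script. Its arguments are lists of equal length, an entry for each row: "delta_pos": the shift along the tool's x, y, z in units of 0.2 m (1.0 is 0.2 m), a list of three; "rot": the turn, a rotation vector about the tool's x, y, z in units of 1.5 rad (1.0 is 1.5 rad), a list of three; "gripper": the gripper command: -1 is shut, 1 is fully open, values between are in proportion. A call has 1 to 20 rows; each row is the pose to reach, as a shift and turn from the pose commanded when the call began, along the tool's axes at that moment; what a row does not reach only later rows make up. A row lasts 1/8 s, in which the tool goes at most 62.5 mm and 10.7 degrees, less where a joint would pass 70% of its speed; a pose out of reach is approached as far as the arm can. A call with a number of a shift or a turn outside -1 to 1 is refused whole. A call with a gripper value outside its range is refused whole. The fingers move at their own pace and stop on an object; "squeeze" is the grip in N (left out, the last holds). Time passes only in rows, so rows that repeat a pose let the fingers close. It gives the time, the measured TCP pose, the force, the opening and the grip force at its end, in the units of the state.
- env.get_obs(): the state, without advancing time (a new reading comes with each control period).
- viewer.read_camera(name): name is "scene" or "top" or "wrist"; returns a dict with "img" (480x640x3 uint8, red, green, blue), "fx", "fy", "cx", "cy" (pixels), "dist" ([k1, k2, p1, p2, k3] as OpenCV has them; the pictures are not rectified), "pose" (4x4, takes a point from camera to world coordinates). Camera axes: x right, y down, z forward; pixel columns grow to the right and rows downward; lengths in m; the calibration is good to about 2 mm. A picture is of the moment at which its call begins. There is no depth.
- env.sign_off(): hands the job in; it is judged then, once.
The state is a dict: "time_s": time; "qpos": joint angles; "joint_velocities": joint speeds; "effort": joint torques, N m; "tool_pos": TCP position; "tool_rot": TCP orientation; "force": force on the tool from outside, world axes, zero at the start; "wrist_torque": the same for the moment, N m; "grip_width": finger opening in m; "grasp_force": force on a finger pad.
Only numpy, scipy, OpenCV 4.12 (cv2) and the standard library are available. Lean on these libraries where they do the work, as an engineer would, in place of code of your own. Each camera call takes 0.05 s, during which the arm holds its last target. There are 200 camera calls.

TASK

Set the gel caster up with the wide-toothed comb, which hangs at the back of the full hook: first move the two narrow-toothed combs in front of it over to the spare hook, whose wire is bent, and leave them hanging there without ever laying or dropping them on the bench. Then take the wide comb off and press it upright into the two slots of the casting tray until it is fully home against their spring clips. Combs, hooks and tray are brittle or bend easily, so feel your way and do not force anything (no more than about 12 N on the hooks, 25 N on the tray), and leave everything else on the bench where it is.

Things in the scene. Friction and masses are not known exactly. Their poses are not given: they have to be found in the camera images.
- wide_comb_grip (a point): White plastic well comb with three wide teeth, rearmost on the full hook, 11-15 mm before the bar. 6 mm thick (x), 78 mm wide (y), 114 mm high (z, up). This point: middle of its handle tab (30 mm wide), 14 mm below the top edge. Cross bar 78 mm wide, underside 78 mm, top 58 mm below this point; teeth, a row 58 mm wide, reach 100 mm below it. About 35 g.
- wide_comb_eye (a point): Middle of the wide comb's eye, 39 mm below its handle point: a rectangular hole through the handle front to back, 10 mm wide, 20 mm high. All three combs have the same outline and eye. A hanging comb rests with the eye's top edge (29 mm below its handle point) on the wire: its handle point is then 32.5 mm above the wire's axis.
- middle_comb_grip (a point): Comb of the same size and outline, with eight narrow teeth: second from the front on the full hook, its face 28 mm or more before the wide comb's. This point: middle of its handle tab, axes as for the wide comb.
- front_comb_grip (a point): Comb of the same size and outline, with eleven fine teeth: foremost on the full hook, 1 to 7 mm of air before the middle comb. This point: middle of its handle tab. Front and middle comb can be pinched together front to back (12 mm when pressed together) or taken singly.
- full_hook: The hook (left or right on the rail) that carries all three combs. Straight steel wire 7 mm thick. Origin: on its axis at the bar's front face. It runs 74 mm level along this frame's -x, away from the bar, then its last 14 mm rise 5.5 mm to a round end. The bar behind is 8 mm deep; its top is 6 mm above the wire's axis. Wire height over the bench 125 mm.
- spare_hook: Root of the empty hook, 150 mm beside the full one, same wire, same frame (z up, -x out from the bar). This wire was knocked: bent sideways at its root by up to 0.16 rad to either side, so its tip stands up to 14 mm left or right of this frame's -x axis. The readings do not show the bend, and it stays; the wire is stiff and its height true.
- comb_seat (a point): On the gel caster's tray: middle between its two comb slots, at the slot floors, 42 mm above the bench. x along the tray, y from slot to slot. Slots: notches in the 8 mm side walls (64 mm apart inside), 8 mm wide in x, 18 mm deep, open above, edges rounded. Home: cross bar on both slot floors, comb's handle point 78 mm above this point, comb's x along this x, either face forward.
- caster: Gel caster: pale tray 110 mm long (x), 80 mm wide (y), walls 60 mm above the bench, on a grey base 150x112 mm; fixed. Origin: middle of its underside. In each slot a sprung steel clip reaches 2.5 mm in from the +x side, gives way, and presses the comb against the -x side: pushing a comb home takes a few newtons and its own weight will not do it; on the slot floor it stops hard.
- vial_1: small brown glass vial with a white cap, 22x24x47 mm, standing; stands by, to be left alone. Origin at the middle of its underside.
- petri_1: closed round white petri dish, 61 mm across, 13 mm high; stands by, to be left alone. Origin at the middle of its underside.
- micropipette: single-channel micropipette lying on the bench, 234 mm long, 43 mm wide, 29 mm high; stands by, to be left alone. Origin at the middle of its underside.
- tube_strip_1: strip of eight small clear tubes, 78 mm long, 8 mm wide, 23 mm high; stands by, to be left alone. Origin at the middle of its underside.

How it is judged (in metres and radians):
On the way:
1. the front and middle combs hang on the spare hook while the wide comb still hangs on the full hook (x of front_comb_grip in the frame of spare_hook between -0.08 and -0.004 m and y of front_comb_grip in the frame of spare_hook between -0.02 and 0.02 m and z of front_comb_grip in the frame of spare_hook between 0.024 and 0.037 m and angle between each of front_comb_grip, middle_comb_grip, wide_comb_grip's own z axis and vertical below 0.25 rad and x of middle_comb_grip in the frame of spare_hook between -0.08 and -0.004 m and y of middle_comb_grip in the frame of spare_hook between -0.02 and 0.02 m and z of middle_comb_grip in the frame of spare_hook between 0.024 and 0.037 m and x of wide_comb_grip in the frame of full_hook between -0.08 and -0.004 m and y of wide_comb_grip in the frame of full_hook between -0.02 and 0.02 m and z of wide_comb_grip in the frame of full_hook between 0.024 and 0.037 m), for 0.2 s.
At the end, for the whole second after the job is handed in: Wide comb fully home in both slots: handle point 78 mm (-1.5, +2) above the slot floors, within 3 mm of the slot line and 5 mm of its middle, square to the tray within 0.06 rad, upright within 0.05. The other two hang by their eyes on the spare hook, upright within 0.25 rad (x of front_comb_grip in the frame of spare_hook between -0.08 and -0.004 m and y of front_comb_grip in the frame of spare_hook between -0.02 and 0.02 m and z of front_comb_grip in the frame of spare_hook between 0.024 and 0.037 m and angle between each of front_comb_grip, middle_comb_grip's own z axis and vertical below 0.25 rad and x of middle_comb_grip in the frame of spare_hook between -0.08 and -0.004 m and y of middle_comb_grip in the frame of spare_hook between -0.02 and 0.02 m and z of middle_comb_grip in the frame of spare_hook between 0.024 and 0.037 m and z of wide_comb_grip in the frame of comb_seat between 0.0765 and 0.08 m and x of wide_comb_grip in the frame of comb_seat between -0.003 and 0.003 m and y of wide_comb_grip in the frame of comb_seat between -0.005 and 0.005 m and angle between the x axis of wide_comb_grip and the x axis of comb_seat, either way round below 0.06 rad and angle between wide_comb_grip's own z axis and vertical below 0.05 rad); the robot touches nothing.
It fails at once if a narrow-toothed comb is dropped or laid on the bench (height (world z) of any of front_comb_grip, middle_comb_grip below 0.108 m).
It fails at once if more than 12 N on a hook (contact force between any of full_hook, spare_hook and anything else above 12 N).
It fails at once if more than 25 N on the tray (contact force between caster and anything else above 25 N).
It fails at once if another thing on the bench is moved (distance of any of vial_1, petri_1, micropipette, tube_strip_1 from where it was at the start of the episode above 0.015 m).
It also fails if it takes over 64 s, if anything falls off the work surface, if the arm or the gripper's body presses on something with over 40 N, if the wrist force passes 120 N, or if a joint passes its speed limit or range.

## Working session

There is one attempt and no reset: what is moved stays moved. The work goes in short steps, Python scripts to look and compute and a tool call to move; the robot and the scene stay as the last step left them, time stands still between calls to the robot, and variables do not carry over. Pictures are saved under pics/ and viewed, at most 10 in all, crops included, and the job is handed in when it is done.

Besides the shell and the picture viewer there is one more tool, called as a command line: name --argument value ..., lists and objects as JSON in quotes. step_arm: Moves the arm, as the interface text tells. Shifts and turns lie within -1 to 1; 1 stands for 0.2 m of shift or 1.5 rad of turn. Its arguments: {"type":"object","properties":{"delta_pos":{"type":"array"},"rot":{"type":"array"},"gripper":{"type":"array"},"squeeze":{"type":"number"}},"required":["delta_pos","rot","gripper"]}

```bash
mkdir -p pics; ls; python3 - <<'E'
from cell import env, viewer
import cv2,numpy as np
np.set_printoptions(precision=4,suppress=True)
for n in("scene","top"):
    c=viewer.read_camera(n); cv2.imwrite(f"pics/{n}0.png",c["img"][:,:,::-1]); print(n,c["fx"],c["fy"],c["cx"],c["cy"],c["dist"]);print(c["pose"])
o=env.get_obs(); print(o)
E
```

```text
pics
scene 467.23335661441257 467.23335661441257 325.1602565945559 243.84803016961646 [0.0335 0.     0.     0.     0.    ]
[[-0.4859 -0.5348  0.6913 -0.025 ]
 [-0.8738  0.2801 -0.3974  0.3045]
 [ 0.0189 -0.7972 -0.6034  0.6282]
 [ 0.      0.      0.      1.    ]]
top 509.8905902599944 509.8905902599944 316.44038254762256 236.3501775676039 [-0.0863  0.      0.      0.      0.    ]
[[-0.0228 -0.9914  0.1285  0.3743]
 [-0.9993  0.0187 -0.0332 -0.0039]
 [ 0.0305 -0.1292 -0.9912  1.2435]
 [ 0.      0.      0.      1.    ]]
{'time_s': 0.1, 'qpos': array([72.4282, 18.4353, -4.0155, 83.1682,  1.2957, 78.5419, -3.2619]), 'joint_velocities': array([ 0.0514, -0.0827, -0.0712, -0.1233, -0.0348,  0.0171,  0.0527]), 'effort': array([  0.0002, -49.2572,  -0.4056, -31.3397,  -0.0642,   0.0395,
         0.    ]), 'tool_pos': array([ 0.2047, -0.6164,  0.2326]), 'tool_rot': array([-179.8997,    0.0062,   18.3797]), 'force': array([-0.6669, -0.2413, -0.5273]), 'wrist_torque': array([ 0.0078, -0.0181, -0.0281]), 'grasp_force': 0.0, 'grip_width': 0.08719269831853475}
```

View pics/scene0.png

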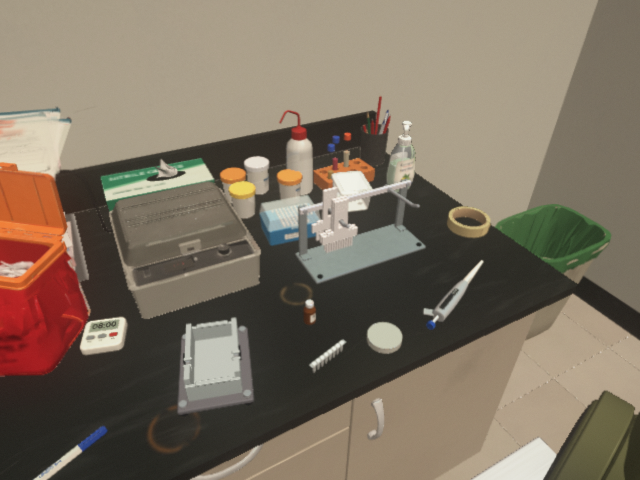

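View pics/top0.png

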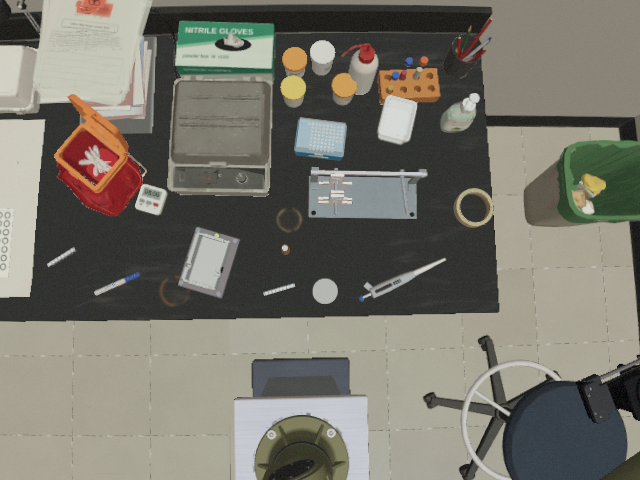

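The scene view shows the rack near (360,220), with the combs on its left hook around (335,215) and the spare hook at about (405,200). The tray is at (215,360). From the top, the rack spans (308-425,170-218) and the tray is at (208,262). Next I'll enlarge both views.

```bash
cat > h.py <<'E'
import cv2,numpy as np
from cell import env,viewer
np.set_printoptions(precision=4,suppress=True)
def K(c): return np.array([[c["fx"],0,c["cx"]],[0,c["fy"],c["cy"]],[0,0,1]])
def ray(c,p):
    p=cv2.undistortPoints(np.array(p,float).reshape(-1,1,2),K(c),np.array(c["dist"]))[:,0]
    d=np.c_[p,np.ones(len(p))]@c["pose"][:3,:3].T
    return c["pose"][:3,3],d
def atz(c,p,z):
    o,d=ray(c,p); return o+d*((np.asarray(z,float)-o[2])/d[:,2])[:,None]
def proj(c,P):
    T=np.linalg.inv(c["pose"]); r=cv2.Rodrigues(T[:3,:3])[0]
    return cv2.projectPoints(np.array(P,float).reshape(-1,1,3),r,T[:3,3],K(c),np.array(c["dist"]))[0][:,0]
E
python3 - <<'E'
from h import *
a=cv2.imread("pics/top0.png");b=cv2.imread("pics/scene0.png")
r=lambda i,x,y,w,h,W,H:cv2.resize(i[y:y+h,x:x+w],(W,H),interpolation=cv2.INTER_CUBIC)
top=np.hstack([r(a,300,160,133,66,480,238) ,r(a,175,222,70,52,320,238)])
m=np.zeros((600,800,3),np.uint8)
m[:,:]=0
m[:320,:640]=r(a,300,160,128,64,640,320)     # 5x
m[320:600,:360]=r(a,172,224,72,56,360,280)   #5x
m[320:600,360:800]=r(b,290,175,140,89,440,280) #~3.14
cv2.imwrite("pics/z1.png",m)
m=np.zeros((600,800,3),np.uint8)
m[:400,:520]=r(b,295,175,130,100,520,400)
m[:,520:]=0
m[:400,520:800]=r(b,170,310,93,100,280,300+100) if 0 else r(b,170,310,70,100,280,400)
cv2.imwrite("pics/z2.png",m[:400])
E
```

```text
(no output)
```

View pics/z1.png

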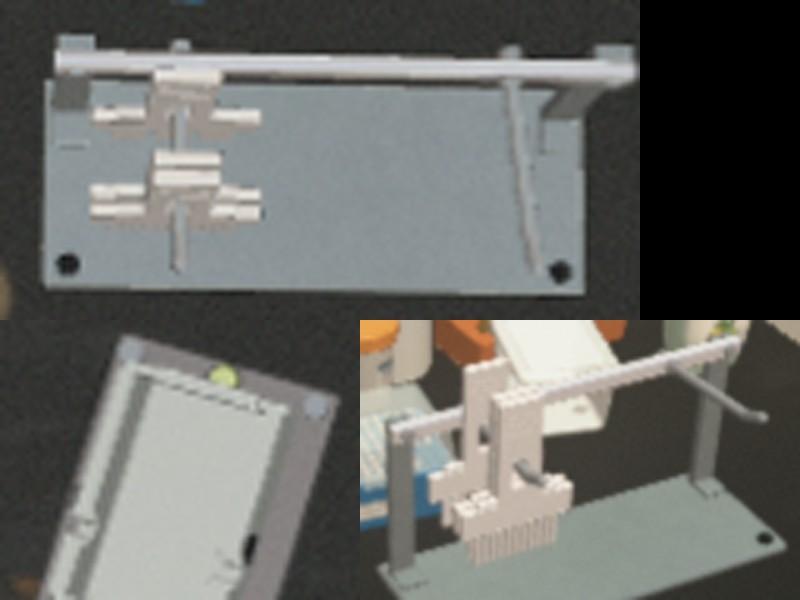

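Top-view crop (5x): full wire runs down from (180,75) to (178,270). The spare wire runs from (512,72) to (537,270), so it is bent to the right (−y). Tab tops are at y=77, 159 and 177. Tray notches are near (80,525) and (245,548).

```bash
python3 - <<'E'
from h import *
c=viewer.read_camera("top")
A=lambda u,v:(300+u/5-.4,160+v/5-.4); B=lambda u,v:(172+u/5-.4,224+(v-320)/5-.4)
def s(n,l,z): print(n,(atz(c,l,z)*1000).round(1).tolist())
s("bar front top edge",[A(60,72),A(630,80)],.131)
s("fullwire",[A(179,130),A(178,215),A(178,270)],.1285)
s("spare root..tip",[A(513,90),A(524,180),A(537,270)],.1285)
s("tops wide,mid,front",[A(188,76),A(187,158),A(187,177)],.1715)
s("wide tab ends",[A(153,77),A(221,79)],.1715)
s("front tab ends",[A(153,178),A(220,178)],.1715)
s("notches",[B(80,525),B(245,548)],.06)
s("tray top edge corners",[B(130,365),B(285,410)],.06)
s("base",[B(120,335),B(338,400)],.01)
E
```

```text
bar front top edge [[659.5, -33.5, 131.0], [652.5, -291.5, 131.0]]
fullwire [[632.7, -86.4, 128.5], [593.9, -84.8, 128.5], [569.0, -84.1, 128.5]]
spare root..tip [[649.1, -238.2, 128.5], [607.5, -241.2, 128.5], [566.4, -245.2, 128.5]]
tops wide,mid,front [[646.5, -87.8, 171.5], [610.3, -86.3, 171.5], [602.0, -86.0, 171.5]]
wide tab ends [[646.3, -72.6, 171.5], [645.0, -102.0, 171.5]]
front tab ends [[601.8, -71.4, 171.5], [601.3, -100.2, 171.5]]
notches [[467.3, 257.0, 60.0], [455.2, 180.3, 60.0]]
tray top edge corners [[541.8, 234.2, 60.0], [519.3, 161.7, 60.0]]
base [[563.8, 249.3, 10.0], [529.8, 142.9, 10.0]]
```

View pics/z2.png

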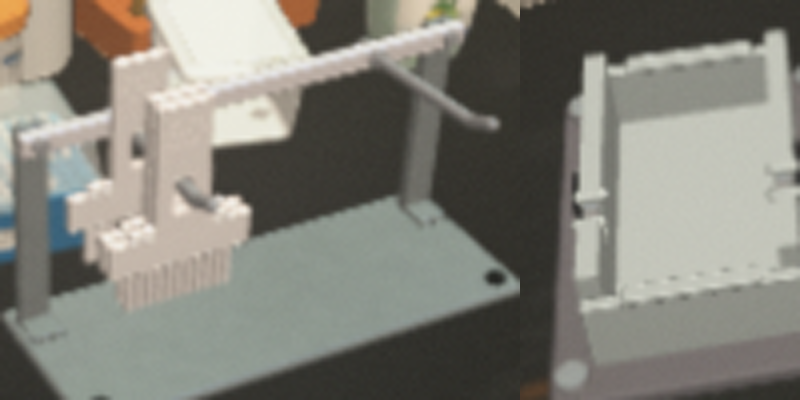

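Side view confirms that the combs hang on the left hook and the spare wire is bent outward. The tray notches are at (590,205) and (780,180), roughly mid-length. Measurements agree with the given sizes. Moving over now.

step_arm --delta_pos '[[0.95, -0.65, -0.35], [0.95, -0.65, -0.35], [0.95, -0.65, -0.35], [0.95, -0.65, -0.35], [0.95, -0.65, -0.35]]' --rot '[[0, 0, 0], [0, 0, 0], [0, 0, 0], [0, 0, 0], [0, 0, 0]]' --gripper '[-0.31, -0.31, -0.31, -0.31, -0.31]' --squeeze 10

```text
time_s: 0.78
tool_pos: [0.3487, -0.4297, 0.3055]
tool_rot: [179.9, -0.2, 18.9]
force: [-0.7, -0.6, 0.1]
grip_width: 0.0446
grasp_force: 0.0
```

step_arm --delta_pos '[[0.95, -0.65, 0], [0.95, -0.65, 0], [0.95, -0.65, 0], [0.95, -0.65, 0], [0.95, -0.65, 0]]' --rot '[[0, 0, 0], [0, 0, 0], [0, 0, 0], [0, 0, 0], [0, 0, 0]]' --gripper '[-0.31, -0.31, -0.31, -0.31, -0.31]'

```text
time_s: 1.4
tool_pos: [0.4854, -0.2469, 0.3031]
tool_rot: [-179.9, -0.0, 18.8]
force: [-0.3, -0.4, -1.1]
grip_width: 0.0296
grasp_force: 0.0
```

step_arm --delta_pos '[[0.84, -0.59, 0], [0.84, -0.59, 0], [0.84, -0.59, 0], [0.84, -0.59, 0], [0.84, -0.59, 0], [0.84, -0.59, 0], [0.84, -0.59, 0], [0.84, -0.59, 0], [0.84, -0.59, 0], [0.84, -0.59, 0]]' --rot '[[0, 0, -0.812], [0, 0, -0.812], [0, 0, -0.812], [0, 0, -0.812], [0, 0, -0.812], [0, 0, -0.812], [0, 0, -0.812], [0, 0, -0.812], [0, 0, -0.812], [0, 0, -0.812]]' --gripper '[-0.31, -0.31, -0.31, -0.31, -0.31, -0.31, -0.31, -0.31, -0.31, -0.31]'

```text
time_s: 2.65
tool_pos: [0.6057, -0.0859, 0.3034]
tool_rot: [-180.0, 0.0, 88.1]
force: [0.6, 0.9, 0.4]
grip_width: 0.0299
grasp_force: 0.0
```

```bash
python3 - <<'E'
from h import *
c=viewer.read_camera("wrist"); cv2.imwrite("pics/w1.png",c["img"][:,:,::-1]); np.save("w1.npy",c,allow_pickle=True)
print(c["pose"]); o=env.get_obs(); print(o["time_s"],o["tool_pos"],o["tool_rot"],o["grip_width"],o["qpos"])
print(proj(c,[[.602,-.086,.1715],[.6103,-.0863,.1715],[.6465,-.0878,.1715],[.569,-.0841,.1285],[.566,-.245,.1285],[.655,-.2375,.1285]]))
E
```

```text
[[ 0.9995 -0.0318 -0.008   0.6082]
 [-0.0328 -0.967  -0.2527 -0.016 ]
 [ 0.0003  0.2528 -0.9675  0.454 ]
 [ 0.      0.      0.      1.    ]]
2.7 [ 0.6058 -0.0856  0.3035] [-179.999     0.0147   88.1091] 0.03018613491796505 [ 36.0126  15.8218 -37.8242  81.5326   9.6644  85.9105  -3.3321]
[[313.8625 229.4243]
 [324.3351 229.4577]
 [369.9291 229.8434]
 [278.0424 217.1247]
 [285.0823 370.5173]
 [371.7457 361.6575]]
```

View pics/w1.png

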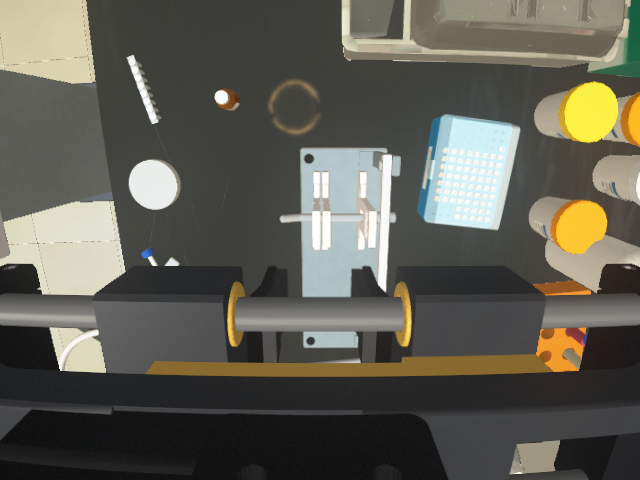

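The wrist view shows the combs at (320,213) and (362,213), the wire at row 217 and the bar at x≈385. This agrees with the projections. I'll zoom in before descending.

```bash
python3 - <<'E'
from h import *
a=cv2.imread("pics/w1.png")[140:265,270:405]
cv2.imwrite("pics/w1z.png",cv2.resize(a,None,fx=4.5,fy=4.5,interpolation=cv2.INTER_CUBIC))
E
```

```text
(no output)
```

View pics/w1z.png

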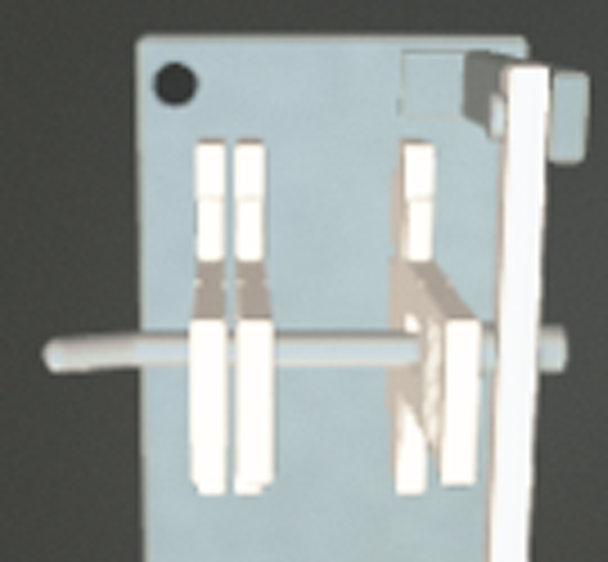

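step_arm --delta_pos '[[-0.005, 0.0075, 0.3], [-0.005, 0.0075, 0.55], [-0.005, 0.0075, 0.65], [-0.005, 0.0075, 0.71], [-0.005, 0.0075, 0.77], [-0.005, 0.0075, 0.77], [-0.005, 0.0075, 0.77]]' --rot '[[0, 0, 0], [0, 0, 0], [0, 0, 0], [0, 0, 0], [0, 0, 0], [0, 0, 0], [0, 0, 0]]' --gripper '[-0.31, -0.31, -0.31, -0.31, -0.31, -0.31, -0.31]'

```text
time_s: 3.58
tool_pos: [0.608, -0.0864, 0.1507]
tool_rot: [179.9, 0.0, 88.2]
force: [0.5, 0.6, 0.4]
grip_width: 0.03
grasp_force: 0.0
```

step_arm --delta_pos '[[0, 0, 0], [0, 0, 0], [0, 0, 0], [0, 0, 0], [0, 0, 0], [0, 0, 0]]' --rot '[[0, 0, 0], [0, 0, 0], [0, 0, 0], [0, 0, 0], [0, 0, 0], [0, 0, 0]]' --gripper '[-0.5, -0.6, -0.7, -0.8, -0.9, -0.9]' --squeeze 10

```text
time_s: 4.32
tool_pos: [0.6073, -0.0864, 0.1496]
tool_rot: [180.0, 0.0, 88.2]
force: [-0.2, -0.1, 1.3]
grip_width: 0.0118
grasp_force: 10.0
```

step_arm --delta_pos '[[0, 0, -0.02], [0, 0, -0.045], [0, 0, -0.045]]' --rot '[[0, 0, 0], [0, 0, 0], [0, 0, 0]]' --gripper '[-0.9, -0.9, -0.9]' --squeeze 16

```text
time_s: 4.7
tool_pos: [0.6076, -0.0864, 0.1591]
tool_rot: [179.9, 0.0, 88.2]
force: [1.3, -0.2, -0.5]
grip_width: 0.0119
grasp_force: 16.0
```

step_arm --delta_pos '[[0, -0.05, 0], [0, -0.1, 0], [0, -0.15, 0], [0, -0.2, 0], [0, -0.25, 0], [0, -0.3, 0], [0, -0.36, 0], [0, -0.36, 0]]' --rot '[[0, 0, 0], [0, 0, 0], [0, 0, 0], [0, 0, 0], [0, 0, 0], [0, 0, 0], [0, 0, 0], [0, 0, 0]]' --gripper '[-0.9, -0.9, -0.9, -0.9, -0.9, -0.9, -0.9, -0.9]'

```text
time_s: 5.7
tool_pos: [0.5344, -0.0843, 0.1586]
tool_rot: [-180.0, 0.1, 88.1]
force: [0.2, 0.1, -0.3]
grip_width: 0.0122
grasp_force: 16.0
```

```bash
python3 - <<'E'
from h import *
for n in("top","scene","wrist"):
    c=viewer.read_camera(n); cv2.imwrite(f"pics/{n}2.png",c["img"][:,:,::-1]); np.save(n+"2.npy",c,allow_pickle=True)
o=env.get_obs(); print(o["time_s"],o["tool_pos"],o["tool_rot"],o["force"],o["grip_width"])
a=cv2.imread("pics/top2.png")[160:235,300:435]; b=cv2.imread("pics/scene2.png")[170:280,285:435]; w=cv2.imread("pics/wrist2.png")[:480]
m=np.zeros((600,800,3),np.uint8); m[:300,:540]=cv2.resize(a,(540,300),interpolation=2); m[300:,:409]=cv2.resize(b,(409,300),interpolation=2)
m[300:,409:]=cv2.resize(w,(391,300)) ; cv2.imwrite("pics/m2.png",m)
E
```

```text
5.85 [ 0.5356 -0.0842  0.1587] [179.9652   0.0072  88.1598] [ 0.2668 -0.2067 -0.675 ] 0.012204397839361173
```

View pics/m2.png

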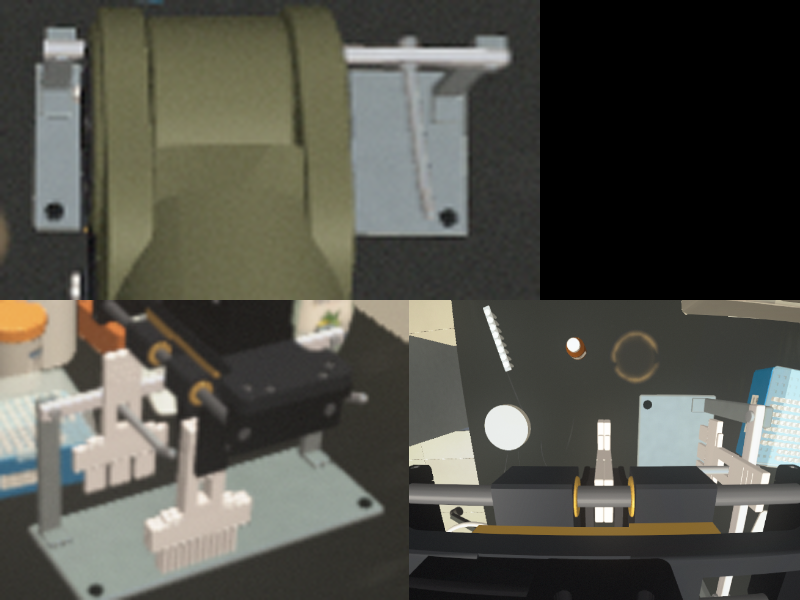

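Both narrow combs are held clear of the hook (lower-left panel, around (215,500)), and the wide comb still hangs. I'll move beyond the spare hook so the wrist camera can see its wire.

step_arm --delta_pos '[[-0.25, -0.02, 0], [-0.5, -0.02, 0], [-0.75, -0.02, 0], [-1, -0.02, 0], [-1, -0.02, 0], [-1, -0.02, 0]]' --rot '[[0, 0, 0], [0, 0, 0], [0, 0, 0], [0, 0, 0], [0, 0, 0], [0, 0, 0]]' --gripper '[-0.9, -0.9, -0.9, -0.9, -0.9, -0.9]'

```text
time_s: 6.6
tool_pos: [0.5253, -0.2832, 0.1582]
tool_rot: [180.0, -0.1, 88.2]
force: [-0.8, 0.4, -0.9]
grip_width: 0.0117
grasp_force: 16.0
```

```bash
python3 - <<'E'
from h import *
c=viewer.read_camera("wrist"); cv2.imwrite("pics/w3.png",c["img"][:,:,::-1]); np.save("w3.npy",c,allow_pickle=True)
o=env.get_obs(); print(o["time_s"],o["tool_pos"],o["tool_rot"],o["force"],o["grip_width"])
print(proj(c,[[.57,-.245,.1285],[.65,-.238,.1285],[.63,-.0864,.1285]]))
E
```

```text
6.65 [ 0.5255 -0.2823  0.1584] [179.9915  -0.0668  88.268 ] [-1.1964  0.0112 -0.9982] 0.012014722537256673
[[ 405.556   201.4508]
 [ 560.6921  183.9915]
 [ 536.1243 -145.1445]]
```

View pics/w3.png

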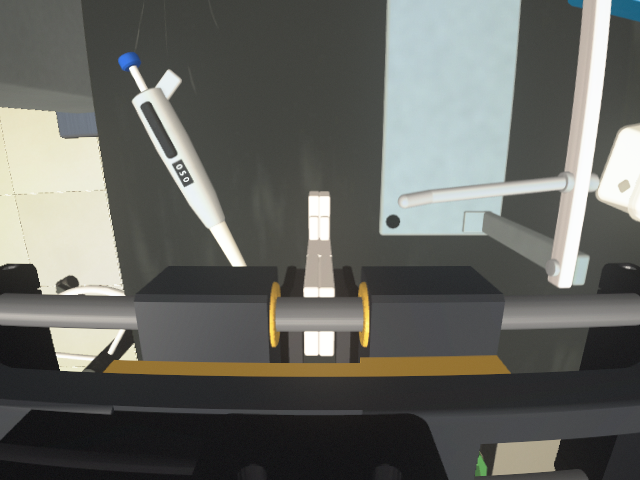

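```bash
python3 - <<'E'
from h import *
def wire(img,cols,r0,r1):
    g=cv2.cvtColor(img,cv2.COLOR_RGB2GRAY).astype(float); out=[]
    for u in cols:
        col=g[r0:r1,u]; d=np.gradient(cv2.GaussianBlur(col.reshape(-1,1),(1,3),0)[:,0])
        out.append((u,r0+(np.argmax(d)+np.argmin(d))/2, abs(np.argmax(d)-np.argmin(d)), col.max()))
    return np.array(out)
c=np.load("w3.npy",allow_pickle=True).item()
W=wire(c["img"],range(430,550,8),165,212); print(W)
P=atz(c,W[:,:2],.125); print(P*1000)
f=np.polyfit(P[:,0],P[:,1],1); print("spare slope deg",np.degrees(np.arctan(f[0])),"y at .567,.61,.657",np.polyval(f,[.567,.61,.657]))
# full wire + tab from w1
c1=np.load("w1.npy",allow_pickle=True).item()
W=wire(c1["img"],list(range(334,358,3)),205,230); P=atz(c1,W[:,:2],.125); f=np.polyfit(P[:,0],P[:,1],1); print(W[:,2],"full slope",np.degrees(np.arctan(f[0])),"y at .567,.607,.657",np.polyval(f,[.567,.607,.657]))
for n,cc,pts,z in(("tab w1",c1,[(270+208/4.5,140+318/4.5),(270+208/4.5,140+484/4.5),(270+255/4.5,140+318/4.5),(270+255/4.5,140+484/4.5)],.1715),("bar end w1 ",c1,[(270+210/4.5,140+142/4.5)],.0995),("bar end held",c,[(314,192),(324,192)],.1085)): print(n,atz(cc,pts,z)*1000)
E
```

```text
[[430.  190.5   3.  222. ]
 [438.  189.5   3.  227. ]
 [446.  188.5   3.  227. ]
 [454.  187.5   3.  227. ]
 [462.  186.5   3.  227. ]
 [470.  186.    4.  227. ]
 [478.  185.5   3.  227. ]
 [486.  198.   24.  226. ]
 [494.  183.5   3.  227. ]
 [502.  189.5  11.  226. ]
 [510.  188.   12.  225. ]
 [518.  187.5  13.  226. ]
 [526.  186.5  13.  225. ]
 [534.  185.5  13.  225. ]
 [542.  184.5  13.  225. ]]
[[ 583.1737 -240.3411  125.    ]
 [ 587.2628 -239.9364  125.    ]
 [ 591.3603 -239.5297  125.    ]
 [ 595.4673 -239.1209  125.    ]
 [ 599.5848 -238.7098  125.    ]
 [ 603.7307 -238.5511  125.    ]
 [ 607.8919 -238.3902  125.    ]
 [ 612.5813 -244.9233  125.    ]
 [ 616.2249 -237.5501  125.    ]
 [ 620.7236 -240.7197  125.    ]
 [ 624.9271 -240.0367  125.    ]
 [ 629.1973 -239.8666  125.    ]
 [ 633.4649 -239.4353  125.    ]
 [ 637.7552 -239.0007  125.    ]
 [ 642.0699 -238.5625  125.    ]]
spare slope deg 0.36458561299073744 y at .567,.61,.657 [-0.2399 -0.2397 -0.2394]
[3. 3. 3. 3. 3. 3. 3. 3.] full slope -1.8470984439039957 y at .567,.607,.657 [-0.0814 -0.0827 -0.0843]
tab w1 [[ 604.3937  -70.9402  171.5   ]
 [ 603.3504 -101.0612  171.5   ]
 [ 612.5659  -71.208   171.5   ]
 [ 611.7377 -101.3372  171.5   ]]
bar end w1  [[605.1565 -46.8443  99.5   ]]
bar end held [[ 524.1765 -241.7386  108.5   ]
 [ 529.6577 -241.9099  108.5   ]]
```

```bash
python3 - <<'E'
from h import *
def wire(img,cols,r0,r1):
    s=(img[:,:,2].astype(float)-img[:,:,0]); out=[]
    for u in cols:
        col=s[r0:r1,u]; bg=np.median(col); w=np.clip((bg-col)/max(bg-col.min(),1),0,1); w[w<.35]=0
        i=np.arange(r0,r1); out.append((u,(w*i).sum()/w.sum(),w.sum()))
    return np.array(out)
for n,cols,r in(("w3",range(425,500,8),(170,218)),("w1",range(334,356,3),(208,230))):
    c=np.load(n+".npy",allow_pickle=True).item()
    W=wire(c["img"],cols,*r); P=atz(c,W[:,:2],.125); f=np.polyfit(P[:,0],P[:,1],1)
    print(n,W[:,1],W[:,2],"slope",np.degrees(np.arctan(f[0])),"y at .53,.567,.607,.657",np.polyval(f,[.53,.567,.607,.657]),"res",np.std(P[:,1]-np.polyval(f,P[:,0])))
E
```

```text
w3 [197.0486 195.3982 194.0045 193.4533 192.4771 197.7578 191.6518 191.9456
 199.2862 194.3783] [12.3333  9.9123  7.6207  7.3793  7.5172  9.9091  7.7241  8.386  10.9655
  9.2069] slope -1.17748428442068 y at .53,.567,.607,.657 [-0.2415 -0.2422 -0.2431 -0.2441] res 0.0012623275128757984
w1 [216.8533 216.4167 216.4492 216.7568 216.8571 216.8073 216.5043 220.9873] [3.9474 4.2857 4.2143 3.8276 3.8621 3.7586 4.3333 5.6429] slope -8.895068816543073 y at .53,.567,.607,.657 [-0.0714 -0.0771 -0.0834 -0.0912] res 0.00110363519952612
```

```bash
python3 - <<'E'
from h import *
for n,cols,r in(("w3",(430,450,470,490,520),(176,212)),("w1",(337,346,352),(208,230)),("w1",(285,292,300),(208,230))):
    c=np.load(n+".npy",allow_pickle=True).item()
    for u in cols: print(n,u,r[0],c["img"][r[0]:r[1],u].sum(1).__floordiv__(3).tolist())
E
```

```text
w3 430 176 [200, 202, 200, 202, 203, 202, 203, 205, 204, 205, 206, 206, 201, 179, 148, 158, 174, 189, 199, 206, 213, 217, 219, 220, 219, 215, 203, 194, 200, 207, 207, 205, 206, 206, 205, 205]
w3 450 176 [205, 206, 205, 205, 207, 207, 207, 207, 207, 207, 206, 172, 152, 171, 192, 211, 219, 221, 223, 224, 226, 227, 226, 223, 210, 196, 198, 201, 202, 204, 203, 205, 204, 204, 205, 205]
w3 470 176 [202, 202, 201, 202, 201, 201, 202, 201, 197, 167, 152, 172, 194, 213, 219, 220, 223, 224, 226, 226, 226, 221, 208, 194, 202, 201, 201, 200, 200, 200, 199, 199, 199, 199, 188, 161]
w3 490 176 [201, 200, 200, 200, 199, 200, 189, 161, 154, 173, 195, 211, 218, 219, 221, 224, 226, 226, 225, 220, 204, 196, 203, 204, 203, 203, 203, 204, 205, 204, 204, 203, 203, 203, 195, 154]
w3 520 176 [75, 76, 76, 82, 113, 149, 173, 194, 210, 216, 218, 220, 223, 224, 226, 224, 218, 180, 114, 77, 77, 76, 75, 77, 75, 76, 76, 76, 76, 75, 75, 75, 76, 75, 76, 76]
w1 337 208 [192, 193, 194, 195, 195, 164, 151, 184, 204, 211, 214, 215, 218, 203, 193, 193, 193, 193, 192, 192, 192, 191]
w1 346 208 [195, 194, 193, 193, 192, 162, 154, 185, 205, 211, 214, 216, 218, 204, 193, 192, 193, 192, 192, 192, 193, 193]
w1 352 208 [193, 194, 194, 193, 192, 163, 153, 184, 206, 210, 214, 216, 216, 204, 193, 193, 194, 195, 194, 194, 193, 193]
w1 285 208 [67, 68, 69, 68, 68, 67, 83, 122, 158, 181, 194, 203, 205, 197, 135, 70, 69, 68, 67, 68, 68, 68]
w1 292 208 [68, 68, 68, 70, 70, 69, 109, 145, 172, 190, 199, 206, 205, 156, 90, 70, 69, 69, 70, 70, 70, 69]
w1 300 208 [79, 78, 79, 78, 78, 95, 137, 176, 199, 206, 212, 213, 205, 141, 77, 74, 70, 71, 70, 70, 71, 72]
```

```bash
python3 - <<'E'
from h import *
for n,W in(("w3",[(430,195.7),(450,193.7),(470,191.7),(490,189.5),(520,186.6)]),("w1",[(300,217.2),(337,217.),(346,217.),(352,217.)])):
    c=np.load(n+".npy",allow_pickle=True).item()
    P=atz(c,W,.125); f=np.polyfit(P[:,0],P[:,1],1)
    print(n,"slope",np.degrees(np.arctan(f[0])),"y at .53,.567,.607,.657",np.polyval(f,[.53,.567,.607,.657]),"res",np.std(P[:,1]-np.polyval(f,P[:,0])),P[:,0])
c=np.load("w3.npy",allow_pickle=True).item()
print("tip",atz(c,[(399,201.5)],.1305))
for u in (314,324): print(c["img"][184:200,u].sum(1)//3)
for u in (313,325): print(c["img"][345:362,u].sum(1)//3)
E
```

```text
w3 slope 4.388772560938904 y at .53,.567,.607,.657 [-0.2471 -0.2443 -0.2412 -0.2374] res 2.992571081525338e-05 [0.5833 0.5936 0.6039 0.6144 0.6302]
w1 slope -1.633163317627663 y at .53,.567,.607,.657 [-0.0839 -0.0849 -0.0861 -0.0875] res 1.950491002914192e-05 [0.5887 0.6226 0.6308 0.6363]
tip [[ 0.5663 -0.2446  0.1305]]
[ 84  84  83  84  85  84  96 147 171 171 170 193 244 254 254 254]
[ 74  73  75  76  75  75  76 141 170 170 171 173 237 254 254 254]
[254 254 254 254 254 254 254 254 254 253 208  77  75  75  76  76  75]
[254 254 254 254 254 254 254 254 254 254 238 126  76  76  77  76  75]
```

step_arm --delta_pos '[[0.09, 0.02, 0], [0.178, 0.02, 0], [0.178, 0.02, 0], [0.178, 0.02, 0], [0.178, 0.02, 0]]' --rot '[[0, 0, -0.0716], [0, 0, -0.0716], [0, 0, -0.0716], [0, 0, -0.0716], [0, 0, -0.0716]]' --gripper '[-0.9, -0.9, -0.9, -0.9, -0.9]'

```text
time_s: 7.28
tool_pos: [0.5298, -0.2493, 0.1586]
tool_rot: [-180.0, 0.0, 94.2]
force: [0.1, -0.2, -0.5]
grip_width: 0.0121
grasp_force: 16.0
```

```bash
python3 - <<'E'
from h import *
o=env.get_obs(); print(o["time_s"],o["tool_pos"],o["tool_rot"],o["force"],o["grip_width"])
E
```

```text
7.275 [ 0.5298 -0.2493  0.1586] [-179.9913    0.0352   94.2311] [ 0.1417 -0.2242 -0.5019] 0.01208858639798962
```

step_arm --delta_pos '[[0, 0, 0], [0, 0, 0]]' --rot '[[0, 0, 0], [0, 0, 0]]' --gripper '[-0.9, -0.9]'

```text
time_s: 7.52
tool_pos: [0.5299, -0.2488, 0.1585]
tool_rot: [-180.0, 0.0, 94.3]
force: [-0.5, -0.2, -0.7]
grip_width: 0.0121
grasp_force: 16.0
```

```bash
python3 - <<'E'
from h import *
for i in range(5):
    c=viewer.read_camera("wrist")
    o=env.get_obs(); print(o["time_s"],o["tool_pos"],o["tool_rot"],o["force"])
np.save("w4.npy",c,allow_pickle=True)
print(proj(c,[[.53,-.2471,.125],[.567,-.2443,.125],[.607,-.2412,.125]]))
for u in (310,330,400,430,460): print(u,c["img"][230:275,u].sum(1)//3)
E
```

```text
7.575 [ 0.53   -0.2487  0.1585] [-179.9954    0.0026   94.2933] [ 0.3671  0.4301 -0.308 ]
7.625 [ 0.53   -0.2486  0.1585] [-179.9952    0.0001   94.2992] [ 0.6108  0.3578 -1.0639]
7.675 [ 0.53   -0.2485  0.1585] [-179.9962    0.0012   94.3113] [-0.2529  0.3083 -0.1778]
7.725 [ 0.53   -0.2485  0.1585] [-179.9998    0.003    94.312 ] [0.6794 0.0551 0.1086]
7.775 [ 0.53   -0.2484  0.1585] [-179.9964    0.002    94.3166] [-0.0194  0.4752 -0.5756]
[[318.3219 270.9006]
 [387.7605 270.818 ]
 [461.5437 270.3766]]
310 [254 254 254 254 254 254 254 254 254 240 183 169 169 169 168 168 169 168
 167 168 169 169 168 168 168 167 168 169 168 168 168 169 168 169 169 167
 168 168 167 167 168 168 168 168 167]
330 [100  99  97  97  96  95  97  98  99 109 112 123 128 128 133 134 140 144
 144 151 156 164 168 167 169 228 207 166 167 167 167 167 167 166 168 167
 168 169 168 169 169 169 170 170 168]
400 [201 201 202 202 203 204 204 203 204 204 204 204 204 204 203 204 203 203
 204 205 205 206 206 207 206 205 204 205 204 204 204 206 204 205 205 204
 115  54  56  53  53  53  53  52  51]
430 [202 203 202 202 202 203 202 203 203 203 202 203 203 203 202 203 204 204
 205 204 206 204 203 204 203 202 202 202 201 201 201 201 201 202 201 138
  69  55  53  56  54  55  52  52  52]
460 [200 201 201 199 200 200 199 197 199 200 199 200 201 201 201 200 201 200
 199 200 201 201 199 199 200 199 199 199 199 198 200 200 200 199 201 123
  53  54  54  54  53  55  54  52  51]
```

step_arm --delta_pos '[[0.003, 0.03, 0], [0.003, 0.06, 0], [0.003, 0.09, 0], [0.003, 0.12, 0], [0.003, 0.15, 0], [0.003, 0.18, 0], [0.003, 0.2, 0], [0.003, 0.2, 0]]' --rot '[[0, 0, 0], [0, 0, 0], [0, 0, 0], [0, 0, 0], [0, 0, 0], [0, 0, 0], [0, 0, 0], [0, 0, 0]]' --gripper '[-0.9, -0.9, -0.9, -0.9, -0.9, -0.9, -0.9, -0.9]'

```text
time_s: 8.78
tool_pos: [0.5702, -0.2446, 0.1585]
tool_rot: [180.0, -0.0, 94.3]
force: [-0.2, 1.1, -1.4]
grip_width: 0.0119
grasp_force: 16.0
```

```bash
python3 - <<'E'
from h import *
F=[]
for i in range(4):
    c=viewer.read_camera("scene"); o=env.get_obs(); F.append(o["force"])
print(o["time_s"],o["tool_pos"],o["tool_rot"],np.mean(F,0),o["wrist_torque"],"wire y",-.2443+(o["tool_pos"][0]-.567)*.0769)
cv2.imwrite("pics/s5.png",c["img"][:,:,::-1]);np.save("s5.npy",c,allow_pickle=True)
E
```

```text
8.975 [ 0.5697 -0.2449  0.1586] [-179.9867    0.012    94.3107] [-0.2032  0.0501 -0.7474] [ 0.0057 -0.0819 -0.0014] wire y -0.2440960680255399
```

step_arm --delta_pos '[[0.002, 0.03, 0], [0.002, 0.06, 0], [0.002, 0.09, 0], [0.002, 0.12, 0], [0.002, 0.15, 0], [0.002, 0.18, 0], [0.002, 0.2, 0], [0.002, 0.2, 0]]' --rot '[[0, 0, 0], [0, 0, 0], [0, 0, 0], [0, 0, 0], [0, 0, 0], [0, 0, 0], [0, 0, 0], [0, 0, 0]]' --gripper '[-0.9, -0.9, -0.9, -0.9, -0.9, -0.9, -0.9, -0.9]'

```text
time_s: 9.98
tool_pos: [0.61, -0.2412, 0.1585]
tool_rot: [180.0, -0.0, 94.3]
force: [-0.9, 0.3, -0.0]
grip_width: 0.012
grasp_force: 16.0
```

```bash
python3 - <<'E'
from h import *
F=[]
for i in range(4):
    c=viewer.read_camera("scene"); o=env.get_obs(); F.append(o["force"])
print(o["time_s"],o["tool_pos"],o["tool_rot"],np.mean(F,0),o["wrist_torque"],"wire y",-.2443+(o["tool_pos"][0]-.567)*.0769)
cv2.imwrite("pics/s6.png",c["img"][:,:,::-1])
d=np.load("s5.npy",allow_pickle=True).item()
m=np.hstack([cv2.resize(i[150:270,330:450][:,:,::-1],(400,400),interpolation=2) for i in (d["img"],c["img"])]); cv2.imwrite("pics/m6.png",m)
E
```

```text
10.175 [ 0.6095 -0.2415  0.1586] [-179.986     0.0136   94.3108] [ 0.0675  0.1776 -0.6479] [-0.0653 -0.1367  0.0265] wire y -0.2410309711096925
```

View pics/m6.png

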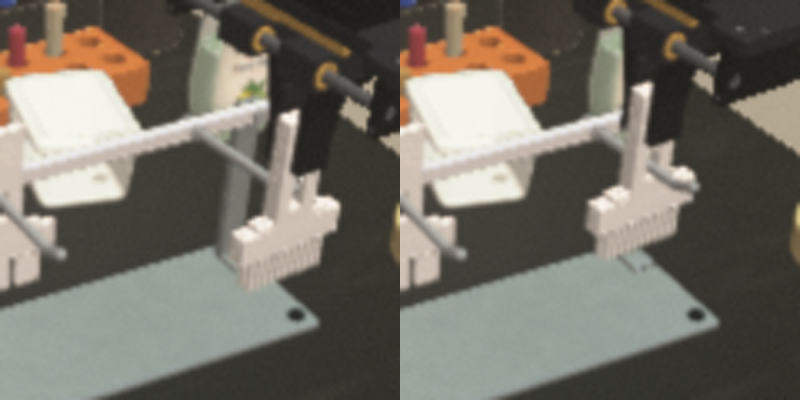

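The wire tip at (690,187) in the right frame sticks out in front of the combs, so both are threaded. Lowering.

step_arm --delta_pos '[[0.001, 0, 0.012], [0.001, 0, 0.024], [0.001, 0, 0.034], [0.001, 0, 0.042], [0.001, 0, 0.042], [0.001, 0, 0.042]]' --rot '[[0, 0, 0], [0, 0, 0], [0, 0, 0], [0, 0, 0], [0, 0, 0], [0, 0, 0]]' --gripper '[-0.9, -0.9, -0.9, -0.9, -0.9, -0.9]'

```text
time_s: 10.92
tool_pos: [0.6098, -0.2412, 0.1502]
tool_rot: [180.0, 0.0, 94.3]
force: [0.5, -0.6, -0.6]
grip_width: 0.0124
grasp_force: 16.0
```

step_arm --delta_pos '[[0, 0, 0.002], [0, 0, 0.002], [0, 0, 0.002], [0, 0, 0.002], [0, 0, 0.002], [0, 0, 0.002]]' --rot '[[0, 0, 0], [0, 0, 0], [0, 0, 0], [0, 0, 0], [0, 0, 0], [0, 0, 0]]' --gripper '[-0.68, -0.6, -0.5, -0.4, -0.3, -0.3]' --squeeze 4

```text
time_s: 11.68
tool_pos: [0.6097, -0.2412, 0.1498]
tool_rot: [180.0, 0.0, 94.3]
force: [0.8, -0.3, 0.2]
grip_width: 0.0299
grasp_force: 0.0
```

step_arm --delta_pos '[[0, 0, -0.05], [0, 0, -0.1], [0, 0, -0.2], [0, 0, -0.45], [0, 0, -0.7], [0, 0, -0.7], [0, 0, -0.7]]' --rot '[[0, 0, 0], [0, 0, 0], [0, 0, 0], [0, 0, 0], [0, 0, 0], [0, 0, 0], [0, 0, 0]]' --gripper '[-0.3, -0.3, -0.3, -0.3, -0.3, -0.3, -0.3]'

```text
time_s: 12.55
tool_pos: [0.6097, -0.2411, 0.2904]
tool_rot: [180.0, 0.0, 94.3]
force: [0.3, -0.2, -0.9]
grip_width: 0.0303
grasp_force: 0.0
```

```bash
python3 - <<'E'
from h import *
c=viewer.read_camera("wrist"); np.save("w7.npy",c,allow_pickle=True)
s=viewer.read_camera("scene"); cv2.imwrite("pics/s7.png",s["img"][:,:,::-1]);np.save("s7.npy",s,allow_pickle=True)
o=env.get_obs(); print(o["time_s"],o["tool_pos"],o["tool_rot"],o["force"],o["grip_width"])
# combs: white blobs on scene image
wm=((s["img"].min(2)>170)&(s["img"].max(2)-s["img"].min(2)<30)).astype(np.uint8)
n,l,st,ce=cv2.connectedComponentsWithStats(wm)
for q,e in zip(st,ce):
    if q[4]>60 and 280<e[0]<450 and 140<e[1]<300: print(q,e)
print(proj(s,[[.609,-.241,.1715],[.609,-.241,.0575],[.6475,-.0875,.1715],[.6475,-.0875,.0575]]))
E
```

```text
12.65 [ 0.609  -0.2411  0.2886] [-179.8796   -0.0388   94.3214] [-0.7682 -0.3412 -0.0493] 0.031082496585414232
[     0      0    640    480 296325] [320.4183 237.6914]
[396 147  13  14  71] [401.9014 154.7887]
[ 312  171   87   68 1887] [344.6751 198.3461]
[387 177  29  47 491] [402.9633 202.0244]
[263 196  60  31 939] [288.7231 209.5825]
[[405.5933 179.5768]
 [398.9935 226.5669]
 [328.8718 188.8738]
 [327.5622 236.8149]]
```

Scene segmentation puts a comb blob at columns 387–416, rows 177–224, exactly where combs hanging on the spare hook should be. Going to the wide comb.

step_arm --delta_pos '[[0.25, 0.08, 0], [0.5, 0.16, 0], [0.752, 0.25, 0], [0.752, 0.25, 0], [0.752, 0.25, 0], [0.752, 0.25, 0], [0.752, 0.25, 0]]' --rot '[[0, 0, 0.07], [0, 0, 0.07], [0, 0, 0.07], [0, 0, 0.07], [0, 0, 0.07], [0, 0, 0.07], [0, 0, 0.07]]' --gripper '[-0.3, -0.3, -0.3, -0.3, -0.3, -0.3, -0.3]'

```text
time_s: 13.52
tool_pos: [0.648, -0.0892, 0.2894]
tool_rot: [-180.0, 0.0, 88.2]
force: [0.4, -0.3, 0.8]
grip_width: 0.0306
grasp_force: 0.0
```

```bash
python3 - <<'E'
from h import *
c=viewer.read_camera("wrist"); np.save("w8.npy",c,allow_pickle=True)
o=env.get_obs(); print(o["time_s"],o["tool_pos"],o["tool_rot"],o["force"],o["grip_width"])
P=proj(c,[[.648,-.0872,.1715],[.648,-.0722,.1715],[.648,-.1022,.1715]]); print(P)
r=int(P[0,1]);u=int(P[0,0]); print(u-25,c["img"][r,u-25:u+25].sum(1)//3); print(r-30,c["img"][r-30:r+36,u].sum(1)//3)
E
```

```text
13.575 [ 0.648  -0.0889  0.2896] [-179.9814    0.0192   88.1828] [-0.2577  0.6875 -0.2588] 0.030320790431861016
[[318.5198 230.8867]
 [317.8798 211.3613]
 [319.1428 249.8884]]
293 [190 190 190 191 192 193 192 191 192 191 190 191 191 191 190 191 192 193
 193 193 192 192 239 253 254 254 253 253 253 248 229 206 191 190 189 189
 189 188 189 187 185 209 240 249 250 250 250 248 249 244]
200 [161 159 160 158 159 159 159 159 160 159 159 154 230 252 254 254 254 254
 254 254 254 254 254 254 254 254 254 254 254 254 254 254 254 254 254 254
 254 254 254 254 254 253 253 253 253 253 254 253 253 253 253 250 222 188
 188 187 187 187 187 188 187 186 188 187 186 185]
```

step_arm --delta_pos '[[0.003, 0, 0.3], [0.003, 0, 0.5], [0.003, 0, 0.6], [0.003, 0, 0.65], [0.003, 0, 0.7], [0.003, 0, 0.7], [0.003, 0, 0.7]]' --rot '[[0, 0, 0], [0, 0, 0], [0, 0, 0], [0, 0, 0], [0, 0, 0], [0, 0, 0], [0, 0, 0]]' --gripper '[-0.3, -0.3, -0.3, -0.3, -0.3, -0.3, -0.3]'

```text
time_s: 14.45
tool_pos: [0.6489, -0.0868, 0.1508]
tool_rot: [179.9, 0.0, 88.3]
force: [0.4, 0.4, -0.1]
grip_width: 0.0305
grasp_force: 0.0
```

step_arm --delta_pos '[[0, 0, 0], [0, 0, 0], [0, 0, 0], [0, 0, 0], [0, 0, 0], [0, 0, 0]]' --rot '[[0, 0, 0], [0, 0, 0], [0, 0, 0], [0, 0, 0], [0, 0, 0], [0, 0, 0]]' --gripper '[-0.6, -0.7, -0.8, -0.9, -1, -1]' --squeeze 10

```text
time_s: 15.2
tool_pos: [0.6482, -0.0868, 0.1497]
tool_rot: [-180.0, 0.0, 88.3]
force: [0.7, 0.1, 0.8]
grip_width: 0.006
grasp_force: 10.0
```

step_arm --delta_pos '[[0, 0, -0.02], [0, 0, -0.044], [0, 0, -0.044]]' --rot '[[0, 0, 0], [0, 0, 0], [0, 0, 0]]' --gripper '[-1, -1, -1]' --squeeze 20

```text
time_s: 15.58
tool_pos: [0.6487, -0.0868, 0.1593]
tool_rot: [179.9, 0.0, 88.3]
force: [-0.9, -1.6, 0.4]
grip_width: 0.0061
grasp_force: 20.0
```

step_arm --delta_pos '[[0, -0.05, 0], [0, -0.1, 0], [0, -0.16, 0], [0, -0.22, 0], [0, -0.28, 0], [0, -0.34, 0], [0, -0.4, 0], [0, -0.46, 0], [0, -0.52, 0], [0, -0.58, 0], [0, -0.58, 0]]' --rot '[[0, 0, 0], [0, 0, 0], [0, 0, 0], [0, 0, 0], [0, 0, 0], [0, 0, 0], [0, 0, 0], [0, 0, 0], [0, 0, 0], [0, 0, 0], [0, 0, 0]]' --gripper '[-1, -1, -1, -1, -1, -1, -1, -1, -1, -1, -1]'

```text
time_s: 16.95
tool_pos: [0.5315, -0.0836, 0.1586]
tool_rot: [-180.0, 0.0, 88.3]
force: [-0.6, -0.3, -0.4]
grip_width: 0.0058
grasp_force: 20.0
```

step_arm --delta_pos '[[0, -0.05, -0.2], [0.25, -0.2, -0.45], [0.5, -0.35, -0.45], [0.75, -0.5, -0.45], [1, -0.5, -0.45], [1, -0.5, -0.45], [1, -0.5, -0.45], [1, -0.5, -0.45]]' --rot '[[0, 0, 0], [0, 0, 0], [0, 0, 0.184], [0, 0, 0.184], [0, 0, 0.184], [0, 0, 0.184], [0, 0, 0.184], [0, 0, 0.184]]' --gripper '[-1, -1, -1, -1, -1, -1, -1, -1]'

```text
time_s: 17.95
tool_pos: [0.4387, 0.118, 0.2483]
tool_rot: [-180.0, 0.0, 72.3]
force: [-0.1, -0.7, -0.1]
grip_width: 0.0057
grasp_force: 20.0
```

```bash
python3 - <<'E'
from h import *
c=viewer.read_camera("wrist"); np.save("w9.npy",c,allow_pickle=True); cv2.imwrite("pics/w9.png",c["img"][:,:,::-1])
o=env.get_obs(); print(o["time_s"],o["tool_pos"],o["tool_rot"],o["force"],o["grip_width"])
print(proj(c,[[.467,.257,.06],[.455,.180,.06],[.542,.234,.06],[.519,.162,.06]]))
E
```

```text
18.0 [0.4386 0.118  0.2483] [-179.9663   -0.0022   72.3395] [-0.2552 -0.3952 -1.0866] 0.005798077137127899
[[301.4894  54.411 ]
 [315.4376 145.2013]
 [392.437   54.0071]
 [389.049  142.9513]]
```

```bash
python3 - <<'E'
import cv2
a=cv2.imread("pics/w9.png")[30:180,220:420]
cv2.imwrite("pics/w9z.png",cv2.resize(a,(800,600),interpolation=cv2.INTER_CUBIC))
E
```

```text
(no output)
```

View pics/w9z.png

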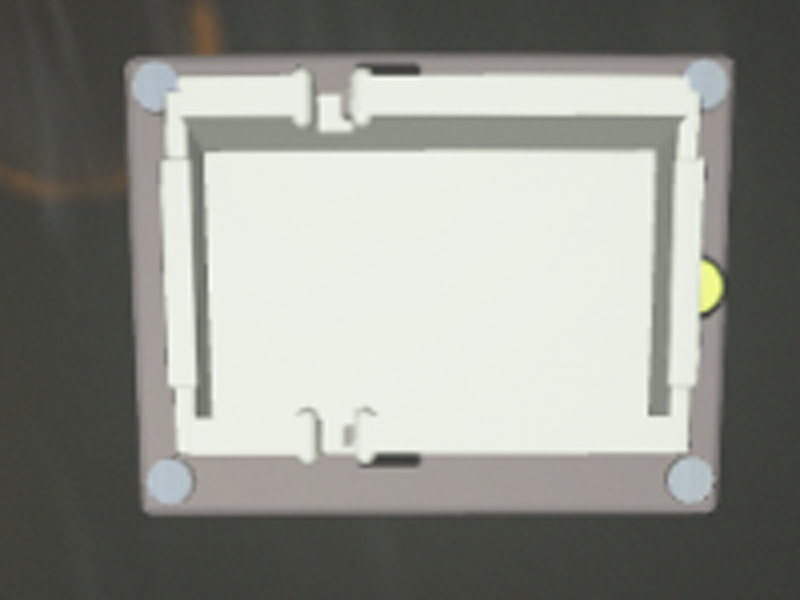

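Wrist zoom (4x, origin (220,30)): the upper notch lies between x=311 and 350 at row 95, the lower between 319 and 356 at row 437. The clips are on the right (+x) side. Wall corners are near (167,77), (700,75), (178,455) and (688,453).

```bash
python3 - <<'E'
from h import *
from scipy.spatial.transform import Rotation as R
c=np.load("w9.npy",allow_pickle=True).item(); o=env.get_obs()
Z=lambda u,v:(220+(u+.5)/4-.5,30+(v+.5)/4-.5)
def w(n,l,z=.06): P=atz(c,[Z(*p) for p in l],z); print(n,(P*1000).round(1).tolist()); return P
s=w("slots",[(330.5,95),(337.5,437)]); k=w("corners",[(167,77),(700,75),(688,453),(178,455)])
m=s.mean(0); y=s[0]-s[1]; print("mid",m,"len",np.linalg.norm(y),"yaw",np.degrees(np.arctan2(-y[0],y[1])))
for a,b in((0,1),(3,2)): d=k[b]-k[a]; print("len",np.linalg.norm(d),"yaw",np.degrees(np.arctan2(d[1],d[0])))
print("centre",k.mean(0))
T=R.from_euler("xyz",o["tool_rot"],degrees=True).as_matrix(); t=o["tool_pos"]
Q=[t+T@np.array(p) for p in((.039,-.003,.05),(.039,.003,.05),(.03,-.003,.05),(.03,.003,.05))]; print("pred bar",proj(c,Q))
for v in (188,192,196,200,204): print(v,300,c["img"][v,300:335].sum(1)//3)
print(c["img"][180:205,318].sum(1)//3)
E
```

```text
slots [[467.9, 257.6, 60.0], [446.9, 188.4, 60.0]]
corners [[435.6, 272.0, 60.0], [545.1, 237.9, 60.0], [521.3, 161.4, 60.0], [411.4, 195.7, 60.0]]
mid [0.4574 0.223  0.06  ] len 0.07228808789460169 yaw -16.871175080781764
len 0.11467127167459279 yaw -17.302302823369832
len 0.11507164982855374 yaw -17.341687228041078
centre [0.4783 0.2167 0.06  ]
pred bar [[313.3911 196.0551]
 [324.2902 196.0631]
 [313.4368 212.1075]
 [324.2203 212.1152]]
188 300 [61 62 62 64 63 63 60 64 62 63 63 63 63 64 62 64 63 64 66 65 63 64 65 64
 64 64 64 63 63 63 64 64 64 63 61]
192 300 [61 63 62 61 62 61 61 61 62 61 62 61 63 61 63 78 88 88 89 90 89 91 82 70
 64 62 63 62 62 61 61 63 63 63 62]
196 300 [ 62  62  61  59  63  62  61  62  62  61  62  61  61  78 119 142 147 146
 145 146 145 146 144 145 109  63  62  62  62  61  62  63  61  62  63]
200 300 [ 61  61  62  62  63  61  61  60  60  62  64  61  63  94 220 251 252 252
 251 251 251 251 251 244 177  67  61  62  63  60  61  61  62  61  61]
204 300 [ 60  59  61  60  59  59  60  61  62  62  61  61  61  93 219 250 252 251
 251 251 251 251 250 243 174  66  62  61  64  60  61  60  62  62  62]
[ 65  66  66  66  66  65  66  66  66  66  64  63  89 129 145 145 145 160
 222 249 251 251 251 251 251]
```

step_arm --delta_pos '[[0.25, -0.03, 0], [0.532, -0.072, 0.1], [0.532, -0.072, 0.25], [0.532, -0.072, 0.415], [0.532, -0.072, 0.415], [0.532, -0.072, 0.415], [0.532, -0.072, 0.415]]' --rot '[[0, 0, -0.004], [0, 0, -0.004], [0, 0, -0.004], [0, 0, -0.004], [0, 0, -0.004], [0, 0, -0.004], [0, 0, -0.004]]' --gripper '[-1, -1, -1, -1, -1, -1, -1]' --squeeze 30

```text
time_s: 18.88
tool_pos: [0.4577, 0.2254, 0.167]
tool_rot: [179.9, -0.1, 72.8]
force: [-0.1, 0.3, -0.4]
grip_width: 0.0057
grasp_force: 30.0
```

```bash
cat > e.py <<'E'
from h import *
F=[]
for i in range(4):
    viewer.read_camera("top"); o=env.get_obs(); F.append(o["force"])
t=o["tool_pos"]; a=np.radians(72.7); e=np.array([.4572,.2238])-t[:2]
print(o["time_s"],t,o["tool_rot"],"F",np.mean(F,0),"tau",o["wrist_torque"],"err tool xy mm",1000*(e@[np.cos(a),np.sin(a)]),1000*(e@[np.sin(a),-np.cos(a)]))
E
python3 e.py; python3 - <<'E'
from h import *
c=viewer.read_camera("wrist"); np.save("w10.npy",c,allow_pickle=True); cv2.imwrite("pics/w10.png",c["img"][:,:,::-1])
print(proj(c,[[.4679,.2576,.06],[.4469,.1884,.06]]))
E
```

```text
19.075 [0.457  0.2253 0.1662] [179.9225  -0.017   72.8151] F [-0.3578  0.0554 -0.4566] tau [-0.0413 -0.094  -0.0068] err tool xy mm -1.341744754085647 0.6385801285017507
[[319.9414 190.9027]
 [320.312  286.7425]]
```

step_arm --delta_pos '[[-0.005, 0.003, 0.03], [-0.005, 0.003, 0.06], [-0.005, 0.003, 0.09], [-0.005, 0.003, 0.12], [-0.005, 0.003, 0.14], [-0.005, 0.003, 0.14]]' --rot '[[0, 0, 0], [0, 0, 0], [0, 0, 0], [0, 0, 0], [0, 0, 0], [0, 0, 0]]' --gripper '[-1, -1, -1, -1, -1, -1]'

```text
time_s: 19.88
tool_pos: [0.4566, 0.2241, 0.1371]
tool_rot: [-180.0, 0.0, 72.8]
force: [0.1, 0.1, -0.5]
grip_width: 0.0054
grasp_force: 30.0
```

```bash
python3 e.py; python3 - <<'E'
from h import *
c=viewer.read_camera("wrist"); np.save("w11.npy",c,allow_pickle=True); cv2.imwrite("pics/w11.png",c["img"][:,:,::-1])
ex=np.array([.9548,-.2974]);ey=np.array([.2974,.9548]);m=np.array([.4574,.2230])
print(proj(c,[[*(m+36*ey/1e3+dx*ex/1e3),.06] for dx in(-4,0,4)]+[[*(m+40*ey/1e3),.06]]+[[*(m+40*ey/1e3),.042]]))
for v in range(170,206,3): print(v,300,(c["img"][v,300:342].sum(1)//3).tolist())
E
```

```text
20.075 [0.457  0.2242 0.1377] [179.9783  -0.0085  72.8358] F [ 0.1625 -0.3022 -0.2364] tau [ 0.0172 -0.0831  0.0141] err tool xy mm -0.3431185445101967 0.329307550985268
[[313.8164 195.8182]
 [320.201  195.8365]
 [326.5851 195.8566]
 [320.226  189.4764]
 [320.1151 185.8652]]
170 300 [162, 161, 162, 161, 163, 161, 162, 161, 162, 161, 163, 162, 161, 161, 161, 161, 161, 162, 161, 161, 161, 160, 162, 160, 161, 161, 161, 161, 161, 160, 160, 160, 160, 160, 161, 161, 161, 160, 160, 161, 161, 160]
173 300 [162, 162, 163, 163, 162, 161, 162, 162, 163, 161, 162, 161, 163, 161, 162, 161, 161, 161, 161, 161, 161, 161, 161, 161, 161, 161, 161, 162, 161, 160, 161, 161, 162, 162, 161, 161, 161, 161, 161, 163, 161, 161]
176 300 [163, 162, 162, 163, 162, 163, 161, 163, 161, 162, 161, 162, 161, 162, 161, 162, 162, 161, 162, 161, 161, 162, 160, 161, 161, 161, 161, 161, 162, 162, 161, 162, 161, 161, 161, 162, 161, 161, 161, 160, 160, 160]
179 300 [162, 163, 163, 163, 162, 163, 162, 162, 162, 163, 163, 162, 163, 163, 161, 163, 161, 162, 162, 162, 163, 163, 161, 162, 162, 162, 162, 162, 162, 162, 162, 162
[... 1070 characters left out ...]
37, 237, 237, 238, 237, 237, 237, 237, 238]
197 300 [239, 239, 239, 239, 239, 239, 239, 239, 239, 239, 236, 228, 212, 176, 154, 161, 166, 166, 166, 165, 166, 166, 165, 157, 164, 179, 180, 199, 224, 240, 241, 238, 238, 238, 237, 238, 238, 237, 237, 237, 238, 238]
200 300 [239, 239, 239, 239, 240, 239, 239, 239, 239, 239, 237, 229, 212, 180, 233, 252, 253, 253, 253, 253, 253, 252, 252, 247, 227, 230, 223, 207, 225, 240, 241, 237, 237, 238, 238, 238, 238, 237, 238, 238, 237, 237]
203 300 [239, 240, 240, 239, 239, 239, 235, 225, 225, 233, 230, 221, 211, 206, 238, 251, 253, 253, 253, 253, 253, 252, 252, 246, 227, 231, 238, 226, 219, 230, 234, 228, 216, 209, 228, 237, 238, 238, 238, 237, 238, 237]
```

step_arm --delta_pos '[[-0.0015, 0.002, 0.02], [-0.0015, 0.002, 0.035], [-0.0015, 0.002, 0.05], [-0.0015, 0.002, 0.063], [-0.0015, 0.002, 0.063]]' --rot '[[0, 0, 0], [0, 0, 0], [0, 0, 0], [0, 0, 0], [0, 0, 0]]' --gripper '[-1, -1, -1, -1, -1]'

```text
time_s: 20.75
tool_pos: [0.4569, 0.2237, 0.1246]
tool_rot: [-180.0, 0.0, 72.8]
force: [0.1, 0.3, -0.3]
grip_width: 0.006
grasp_force: 30.0
```

```bash
python3 e.py
```

```text
20.95 [0.4572 0.2238 0.125 ] [179.9877  -0.0027  72.8345] F [ 0.1023 -0.0774  0.1802] tau [ 0.0275 -0.0971  0.0154] err tool xy mm 0.026434344833661062 -0.015082563588528124
```

step_arm --delta_pos '[[0, 0, 0.01], [0, 0, 0.02], [0, 0, 0.03], [0, 0, 0.03]]' --rot '[[0, 0, 0], [0, 0, 0], [0, 0, 0], [0, 0, 0]]' --gripper '[-1, -1, -1, -1]'

```text
time_s: 21.45
tool_pos: [0.4569, 0.224, 0.1187]
tool_rot: [-180.0, -0.0, 72.8]
force: [-1.0, 1.5, 1.2]
grip_width: 0.0058
grasp_force: 30.0
```

step_arm --delta_pos '[[0, 0, 0.008], [0, 0, 0.015], [0, 0, 0.02], [0, 0, 0.02]]' --rot '[[0, 0, 0], [0, 0, 0], [0, 0, 0], [0, 0, 0]]' --gripper '[-1, -1, -1, -1]'

```text
time_s: 21.95
tool_pos: [0.4569, 0.2237, 0.1146]
tool_rot: [-180.0, 0.0, 72.8]
force: [-1.7, 1.6, 1.4]
grip_width: 0.0055
grasp_force: 30.0
```

```bash
python3 e.py
```

```text
22.15 [0.4569 0.2237 0.1147] [-179.9784    0.0088   72.8389] F [-2.1477  0.9158  0.056 ] tau [ 0.337   0.4895 -0.0692] err tool xy mm 0.17930516955356443 0.25744839628707605
```

step_arm --delta_pos '[[0, 0, 0.005], [0, 0, 0.01], [0, 0, 0.01]]' --rot '[[0, 0, 0], [0, 0, 0], [0, 0, 0]]' --gripper '[-1, -1, -1]'

```text
time_s: 22.52
tool_pos: [0.457, 0.2237, 0.1128]
tool_rot: [-180.0, 0.0, 72.8]
force: [-3.0, 1.1, 1.1]
grip_width: 0.0058
grasp_force: 30.0
```

step_arm --delta_pos '[[0, 0, 0.005], [0, 0, 0.005], [0, 0, 0.005]]' --rot '[[0, 0, 0], [0, 0, 0], [0, 0, 0]]' --gripper '[-1, -1, -1]'

```text
time_s: 22.9
tool_pos: [0.4571, 0.2238, 0.1122]
tool_rot: [-180.0, 0.0, 72.8]
force: [-3.7, 0.7, 5.1]
grip_width: 0.0058
grasp_force: 30.0
```

```bash
python3 e.py
```

```text
23.1 [0.4571 0.2237 0.1122] [179.9999   0.0202  72.834 ] F [-3.7732  0.018   5.4686] tau [ 0.0934  0.988  -0.0282] err tool xy mm 0.10958803700401508 0.08886965156964617
```

step_arm --delta_pos '[[0, 0, 0.003], [0, 0, 0.003], [0, 0, 0.003]]' --rot '[[0, 0, 0], [0, 0, 0], [0, 0, 0]]' --gripper '[-1, -1, -1]'

```text
time_s: 23.48
tool_pos: [0.4572, 0.2237, 0.1121]
tool_rot: [180.0, 0.0, 72.8]
force: [-4.3, -0.9, 9.5]
grip_width: 0.006
grasp_force: 30.0
```

```bash
python3 e.py
```

```text
23.675 [0.4572 0.2238 0.1121] [179.9859   0.0362  72.8327] F [-4.6575 -0.8715  9.5712] tau [-0.0666  1.3837 -0.1252] err tool xy mm 0.03574521891418584 -0.009495869507780164
```

It has stopped hard at handle height 0.120, so the comb is home. Releasing and retreating.

step_arm --delta_pos '[[0, 0, -0.004], [0, 0, -0.004], [0, 0, -0.004], [0, 0, -0.004], [0, 0, -0.004], [0, 0, -0.004], [0, 0, -0.004]]' --rot '[[0, 0, 0], [0, 0, 0], [0, 0, 0], [0, 0, 0], [0, 0, 0], [0, 0, 0], [0, 0, 0]]' --gripper '[-0.84, -0.78, -0.7, -0.6, -0.5, -0.3, -0.3]' --squeeze 4

```text
time_s: 24.55
tool_pos: [0.4571, 0.2237, 0.1121]
tool_rot: [180.0, 0.0, 72.8]
force: [0.3, -0.1, -0.4]
grip_width: 0.0287
grasp_force: 0.0
```

step_arm --delta_pos '[[0, 0, -0.05], [0, 0, -0.15], [0, 0, -0.3], [0, 0, -0.5], [0, 0, -0.7], [0, 0, -0.7], [0, 0, -0.7]]' --rot '[[0, 0, 0], [0, 0, 0], [0, 0, 0], [0, 0, 0], [0, 0, 0], [0, 0, 0], [0, 0, 0]]' --gripper '[-0.3, -0.3, -0.3, -0.3, -0.3, -0.3, -0.3]'

```text
time_s: 25.42
tool_pos: [0.457, 0.2237, 0.2525]
tool_rot: [180.0, 0.0, 72.8]
force: [0.2, 0.8, -0.7]
grip_width: 0.0306
grasp_force: 0.0
```

```bash
python3 - <<'E'
from h import *
c=viewer.read_camera("wrist"); cv2.imwrite("pics/w12.png",c["img"][:,:,::-1]); s=viewer.read_camera("scene"); cv2.imwrite("pics/s12.png",s["img"][:,:,::-1])
o=env.get_obs(); print(o["time_s"],o["tool_pos"],o["force"],o["grip_width"])
ex=np.array([.9548,-.2974]);ey=np.array([.2974,.9548]);m=np.array([.4567,.2228])
Q=[[*(m+(a*ex+b*ey)/1e3),.134] for a,b in((-3,0),(3,0),(0,15),(0,-15))]+[[*(m+39*ey/1e3),.062]]
P=proj(c,Q); print(P)
g=c["img"]; r=int(P[0,1]);u=int(P[0,0]);print(u-10,g[r,u-10:u+25].sum(1)//3); print(int(P[2,1])-10,g[int(P[2,1])-10:int(P[2,1])+10,int(P[2,0])].sum(1)//3); print(int(P[3,1])-10,g[int(P[3,1])-10:int(P[3,1])+10,int(P[3,0])].sum(1)//3)
i=s["img"]; wm=((i.min(2)>170)&(i.max(2).astype(int)-i.min(2)<30)).astype(np.uint8)
n,l,st,ce=cv2.connectedComponentsWithStats(wm)
for q,e in list(zip(st,ce))[1:]:
    if q[4]>60 and 370<e[0]<450 and 140<e[1]<260: print(q,e)
S=np.load("s7.npy",allow_pickle=True).item()["img"]; print("spare region diff",np.abs(S[170:230,384:420].astype(int)-i[170:230,384:420]).mean())
E
```

```text
25.525 [0.4565 0.2234 0.2514] [-0.1744  0.2258 -0.3766] 0.03041630981866584
[[314.7153 234.5644]
 [322.6314 234.5856]
 [318.7317 215.1759]
 [318.6168 253.4518]
 [318.7594 173.8353]]
304 [247 247 247 247 247 246 246 246 246 247 248 253 254 254 254 254 254 252
 245 245 246 246 246 246 246 246 246 245 245 245 245 245 246 245 245]
205 [167 168 168 168 169 168 168 168 167 164 232 253 254 254 254 254 254 254
 254 254]
243 [254 254 254 254 254 254 254 254 254 253 252 211  95  78  79  79  77  78
  79  76]
[394 147  15  14 108] [401.5093 155.0278]
spare region diff 12.224845679012345
```

```bash
python3 - <<'E'
from h import *
i=cv2.imread("pics/s12.png"); S=np.load("s7.npy",allow_pickle=True).item()["img"][:,:,::-1]
for n,a in(("s7",S),("s12",i)):
    print(n)
    for v in range(174,230,3): print(v,(a[v,380:424:2].astype(int).sum(1)//3).tolist())
E
```

```text
s7
174 [59, 59, 57, 82, 118, 120, 128, 160, 187, 199, 204, 207, 175, 167, 161, 196, 201, 117, 68, 108, 159, 158]
177 [56, 56, 56, 84, 117, 122, 133, 163, 190, 200, 206, 179, 134, 168, 220, 224, 174, 68, 55, 57, 59, 106]
180 [57, 57, 56, 83, 117, 122, 132, 168, 187, 203, 227, 238, 232, 236, 236, 208, 183, 64, 55, 55, 56, 53]
183 [57, 56, 61, 78, 113, 124, 137, 190, 221, 189, 143, 202, 192, 188, 187, 192, 170, 57, 55, 55, 54, 57]
186 [82, 119, 212, 217, 227, 226, 205, 201, 183, 148, 146, 188, 188, 189, 187, 192, 140, 55, 56, 56, 55, 55]
189 [213, 202, 189, 173, 136, 152, 169, 176, 141, 137, 142, 187, 192, 192, 195, 186, 92, 58, 57, 58, 58, 58]
192 [174, 178, 131, 112, 78, 77, 113, 152, 160, 142, 152, 187, 188, 188, 187, 180, 71, 54, 57, 59, 58, 59]
195 [61, 58, 59, 57, 57, 58, 58, 69, 112, 138, 156, 188, 188, 186, 187, 172, 63, 53, 56, 56, 57, 60]
198 [59, 59, 59, 55, 58, 58, 58, 58, 102, 135, 163, 188, 184, 167, 184, 165, 58, 54, 55, 54, 55, 56]
201 [58, 59, 58, 58, 59, 57, 58, 57, 118, 136, 176, 184, 114, 127, 165, 157, 58, 53, 56, 55, 55, 54]
204 [58, 58, 59, 56, 59, 58, 57, 62, 132
[... 2227 characters left out ...]
178, 202, 202, 203, 203, 205, 204, 202, 202, 186, 70, 59, 60]
213 [64, 65, 63, 105, 204, 225, 187, 230, 223, 212, 203, 205, 204, 204, 203, 203, 203, 183, 116, 62, 59, 59]
216 [65, 63, 65, 137, 197, 239, 226, 203, 203, 203, 203, 203, 201, 206, 195, 179, 168, 64, 58, 60, 59, 58]
219 [62, 63, 69, 144, 155, 203, 202, 203, 203, 201, 196, 194, 184, 183, 187, 190, 154, 60, 59, 59, 58, 58]
222 [64, 63, 65, 135, 166, 204, 197, 176, 188, 184, 183, 181, 189, 189, 182, 176, 104, 59, 57, 58, 58, 58]
225 [63, 62, 67, 80, 119, 177, 182, 184, 188, 192, 188, 184, 162, 107, 74, 60, 57, 59, 58, 59, 59, 57]
228 [144, 166, 166, 168, 159, 175, 186, 190, 188, 170, 173, 170, 164, 86, 58, 57, 58, 58, 58, 56, 58, 57]
```

The spare-hook combs are in the same place as before, only under brighter light. Handing in.

```bash
python3 -c "
from cell import env
print(env.sign_off())"
```

```text
the job is handed in; nothing more can be done
None
```

Job handed in at about 25 s, verdict not shown: the wide comb stopped hard on the slot floors (handle point 0.120 m), both narrow combs hang on the spare hook, no hook or tray contact read above about 11 N at the wrist, and the gripper is clear.

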